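Push the amber reagent bottle up its lane behind the spring catch

TASK

The amber reagent bottle lies at the foot of its lane in the sloping bottle rack. With the fingertips, push it up the lane towards the end stop until the orange spring catch has come up behind it, so that it cannot roll back and stays there by itself when you let go; do not squeeze, lift or flick it, and do not let it run back down the lane. Leave the white bottle where it lies at the foot of the other lane, and do not disturb the jar, the vial and the black case.

Things in the scene. Friction and masses are not known exactly. Their poses are not given: they have to be found in the camera images.
- amber_center (a point): amber bottle, black cap, lying across its lane, free to roll: body 50 mm thick, 78 mm long, cap 38 mm thick, 16 mm long, 180 g, smooth plastic. Point: on its axis, mid-body, 25 mm above the lane floor. Cap to the lane's +y. Starts at the foot of either lane against the front lip (lane x 21.5 mm); the slope rolls it back there unless a finger or the catch holds it
- white_center (a point): bottle of the same kind in white with a blue cap, lying in the same way at the foot of the other lane; it stays there
- lane_left: left lane (+y side) of the fixed rack. Origin: floor level, mid-width, inner face of the front lip, 30 mm above the bench; x up the 8 degree slope, y across to the left, z square to the floor. Two floor strips, 30 mm gap between. Blue side guides 20 mm high, 98 mm apart inside. Front lip: two tabs 12 mm high, 3 mm thick, 44 mm finger opening between them
- lane_right: the right lane (-y side), the same and parallel, its middle 102 mm beside that of the left one; only 4 mm of side guides between the two
- catch_left (a joint): orange spring flap, 20 mm wide, in the left lane's floor gap, hinged at its downhill end. 0 = up: holding edge at lane x 150 mm, 12 mm over the floor; 0.34 rad = pressed level with the floor. The bottle pushed uphill presses it down by its own weight (under 1 N); it springs up behind the bottle once the axis passes about 172 mm. Fingertips 15 to 22 mm over the floor pass above it
- catch_right (a joint): the same flap in the right lane
- berth_left (a point): stored place of the bottle's axis in the left lane: lane x 173.5 mm, 25 mm over the floor. The end stop (two sprung rubber buffers, giving way 12 mm at 0.6 N per mm, before a blue plate 38 mm high) meets the bottle when its axis is at 179.4 mm; the raised catch holds it at about 171.5 mm: let go in between, the bottle rolls back a few mm onto the catch and rests
- berth_right (a point): the same place in the right lane
- jar: clear specimen jar with red lid standing on the bench left of the rack, diameter 58 mm, height 70 mm; origin at the centre of its underside; not to be disturbed
- vial: small amber vial with green cap standing on the bench right of the rack, diameter 24 mm, height 45 mm; origin at the centre of its underside; not to be disturbed
- case: black spectacle case lying on the bench right of the rack, 155 x 58 x 36 mm, long side along its x; origin at the centre of its underside; not to be disturbed
Things that resemble listed ones, but are neither listed nor needed, are in the scene too. Of the things like the part that bears amber_center, leave any that is purple or yellow; of the rest the smaller one is meant.

How it is judged:
At the end, for the whole second after the job is handed in: The amber bottle rests (under 20 mm/s) on its lane's floor between the raised catch (under 0.08 rad) and the end stop, axis at lane x 168 to 182 mm; the white bottle, jar, vial and case are within 15 mm of where they were, jar and vial upright (((x of amber_center in the frame of lane_left between 0.168 and 0.182 m and y of amber_center in the frame of lane_left between -0.03 and 0.03 m and z of amber_center in the frame of lane_left below 0.028 m and value of joint catch_left below 0.08 rad) or (x of amber_center in the frame of lane_right between 0.168 and 0.182 m and y of amber_center in the frame of lane_right between -0.03 and 0.03 m and z of amber_center in the frame of lane_right below 0.028 m and value of joint catch_right below 0.08 rad)) and linear speed of amber below 0.02 m/s and distance of each of white_center, jar, vial, case from where it was at the start of the episode below 0.015 m and angle between each of jar, vial's own z axis and vertical below 0.2 rad); the robot touches nothing.
It fails at once if the amber bottle is lifted out of the lane (more than 18 mm off its floor) (z of amber_center in the frame of lane_left above 0.043 m).
It fails at once if the amber bottle is flicked, or runs back down the lane (faster than 0.4 m/s) (linear speed of amber above 0.4 m/s).
It fails at once if the amber bottle is squeezed or forced by the fingers (over 30 N) (contact force between the fingers and amber above 30 N).
It fails at once if the white bottle is moved more than 15 mm (distance of white_center from where it was at the start of the episode above 0.015 m).
It fails at once if the jar, the vial or the case is moved more than 15 mm (distance of any of jar, vial, case from where it was at the start of the episode above 0.015 m).
It also fails if it takes over 38 s, if anything falls off the work surface, if the arm or the gripper's body presses on something with over 40 N, if the wrist force passes 120 N, or if a joint passes its speed limit or range.

ROBOT

A 6-joint arm with a two-finger parallel gripper is mounted at the origin on the work surface. World frame = base frame: x ahead of the robot, y to its left, z up, the work surface at z = 0. Lengths are in m, angles in rad, forces in N, time in s.
With the tool pointing down it reaches from about 0.25 to 0.775 m from the base axis. Payload 4 kg.
Tool frame: the origin (TCP) lies on the centre line of the jaws, within the pads' length; the fingertips stand 17 mm ahead of it and the grasp point (between the pads) lies 2 mm behind it (ctrl.tip_reach is the z of the fingertips in the tool frame, in m); z points along the fingers, x is the direction in which the jaws open and shut, and the axes are right-handed (so a half turn about z gives the same grasp; the last joint's range is limited). The gripper opens to 85 mm and grips with 20 to 120 N. Pads are 22 mm wide; open, the fingers measure 114 mm over their backs; the gripper's body (76 mm by 85 mm) begins 54 mm behind the grasp point. The pads swing forward as they close: fully open they stand 13 mm farther back than shut.
Start: joints at [-0.103, 0.087, 1.371, -0, 1.684, -0.103], TCP at [0.55, -0, 0.248] pointing down, gripper open.
Joint ranges: [-3.1, 3.1], [-0.76, 2.03], [0.27, 2.55], [-1.08, 4.22], [0.17, 2.65], [-2.57, 2.57]. Speed limits (rad/s): [2.79, 2.79, 3.14, 3.14, 3.14, 3.14].

INTERFACE

Orientations are given as a unit quaternion [x, y, z, w].
In Python, from bench import ctrl gives the robot as it stands.
- The arm moves only by the tool step_arm, never from a script. Its argument "deltas" is a list that holds one entry, the list of rows, each a list of 7 numbers: the turn, a rotation vector about the tool's x, y, z in degrees, then the shift along the tool's x, y, z in cm, then the finger opening in cm, from 0 to 8.54. A call has 1 to 20 rows; each row shifts and turns the commanded pose from where the row before left it, along the tool's axes as they then stand; what a row does not reach is not made up. A row lasts 1/10 s, in which the tool goes at most 50 mm and 8.59 degrees, less where a joint would pass 70% of its speed; a pose out of reach is approached as far as the arm can. A call is refused whole if a number of a shift passes 5 or a number of a turn 8.59, either way. A call with a gripper value outside its range is refused whole. The fingers move at their own pace and stop on an object; "squeeze" is the grip in N (left out, the last holds). Time passes only in rows, so rows that do not move let the fingers close. It gives the time, the measured TCP pose, the force and the opening at its end, in the units of the state.
- ctrl.observe(): the state, without advancing time (a new reading comes with each control period).
- ctrl.capture(name): name is "scene" or "side" or "wrist"; returns the picture (480x640x3 uint8, red, green, blue); there is no depth.
- ctrl.camera_params(name): a dict with "fx", "fy", "cx", "cy" (pixels), "rvec" (rotation vector, rad) and "tvec" (3), from world to camera coordinates, as OpenCV has them; the wrist camera has in their place "T_tool_cam" (4x4, takes a point from camera to tool coordinates, whose origin is the TCP and whose axes are the tool frame's). Camera axes: x right, y down, z forward; pixel columns grow to the right and rows downward; lengths in m; the calibration is good to about 2 mm. The wrist camera is an equidistant fisheye: a pixel r from the principal point sees the ray r / f radians off the axis. A picture is of the moment at which its call begins: read the wrist's pose just before it. camera_params takes no time and is no camera call.
- ctrl.hand_in(): hands the job in, once; it reports no verdict.
The state is a dict: "time": time; "joints": joint angles; "qd": joint speeds; "joint_torque": joint torques, N m; "eef_pos": TCP position; "ee_rot": TCP orientation; "wrist_force": force on the tool from outside, world axes, zero at the start; "wrist_torque": the same for the moment, N m; "width": finger opening in m.
Only numpy, scipy, OpenCV 4.12 (cv2) and the standard library are available. Lean on these libraries where they do the work, as an engineer would, in place of code of your own. Each camera call takes 0.05 s, during which the arm holds its last target. There are 200 camera calls.

## Working session

There is one attempt and no reset: what is moved stays moved. The work goes in short steps, Python scripts to look and compute and a tool call to move; the robot and the scene stay as the last step left them, time stands still between calls to the robot, and variables do not carry over. Pictures are saved under pics/ and viewed, about 8 in all and at most 12, crops included, and the job is handed in when it is done.

Besides the shell and the picture viewer there is one more tool, called after "Call:" as name(argument=value, ...) on one line, values as JSON. step_arm: Moves the arm, as the interface text tells. Its arguments: {"type":"object","properties":{"deltas":{"type":"array","items":{"type":"array","items":{"type":"array","items":{"type":"number"}}}},"squeeze":{"type":"number"}},"required":["deltas"]}

```bash
mkdir -p pics; ls
python3 - <<'E'
from bench import ctrl
import cv2,numpy as np
s=ctrl.observe();print(s['time'],s['eef_pos'],s['ee_rot'],s['width'],ctrl.tip_reach)
for n in('scene','side'):
    im=ctrl.capture(n);cv2.imwrite(f'pics/{n}0.png',im[...,::-1]);p=ctrl.camera_params(n);print(n,p)
    R=cv2.Rodrigues(np.array(p['rvec'],float))[0];print(-R.T@np.array(p['tvec']))
print(ctrl.camera_params('wrist'))
E
```

```text
pics
0.0 [5.49529511e-01 6.76092438e-05 2.47116593e-01] [ 9.99999350e-01  2.01587398e-05 -1.13384610e-03 -1.18525123e-04] 0.08546981910855611 0.017
scene {'fx': 474.6840681379616, 'fy': 474.6840681379616, 'cx': 320.5368136675273, 'cy': 238.04638907953992, 'rvec': array([ 1.63459865,  1.95178113, -0.76437963]), 'tvec': array([ 0.06813453, -0.31407606,  1.44403826])}
[1.21147659 0.13615021 0.83804544]
side {'fx': 534.449369576796, 'fy': 534.449369576796, 'cx': 316.1768686109447, 'cy': 237.8594348636058, 'rvec': array([ 2.15763113, -0.73649884,  0.33683472]), 'tvec': array([-0.41739904,  0.25493099,  0.7403511 ])}
[ 0.08616528 -0.58355974  0.66284621]
{'fx': 371.64829954431775, 'fy': 371.64829954431775, 'cx': 317.88919720750806, 'cy': 238.711625607874, 'T_tool_cam': array([[ 9.99999213e-01, -1.18822480e-03,  4.02765699e-04,
        -9.50953300e-04],
       [ 1.02462424e-03,  9.58710169e-01,  2.84383126e-01,
        -7.25427266e-02],
       [-7.24046654e-04, -2.84382490e-01,  9.58710632e-01,
        -1.25403903e-01],
       [ 0.00000000e+00,  0.00000000e+00,  0.00000000e+00,
         1.00000000e+00]])}
```

View pics/scene0.png

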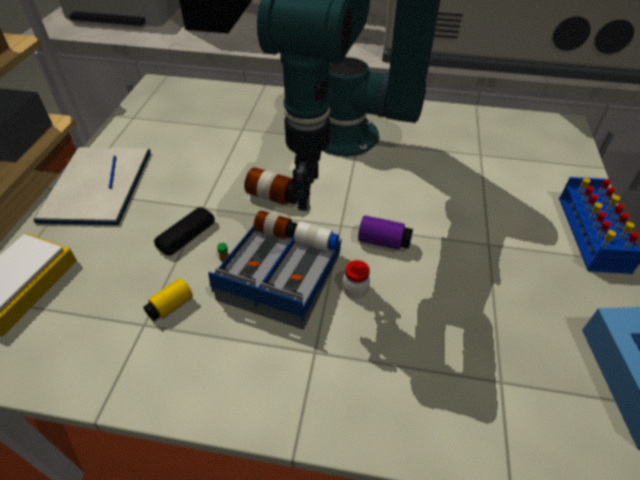

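View pics/side0.png

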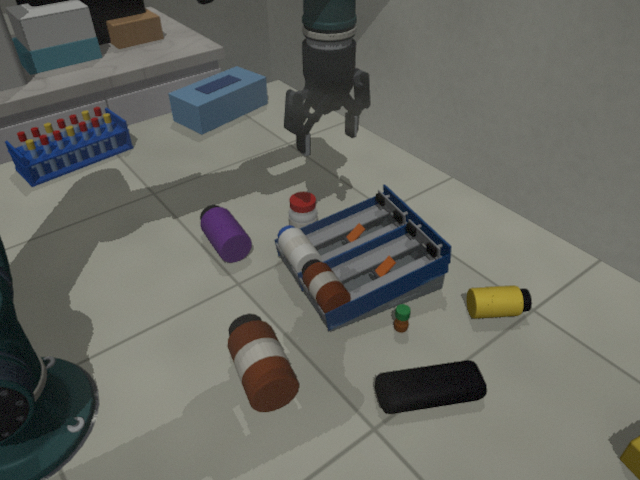

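Candidates for amber: the brown bottle in the rack's right lane, side (325,285) / scene (272,222), and the brown bottle on the bench, side (262,362) / scene (270,185). The purple (225,233) and yellow (498,302) ones are excluded. The rack one is smaller, so that is the one meant; I'll confirm it in a crop.

```bash
cat > h.py <<'E'
import cv2,numpy as np
from bench import ctrl
def cam(n):
    p=ctrl.camera_params(n);R=cv2.Rodrigues(np.array(p['rvec'],float))[0]
    K=np.array([[p['fx'],0,p['cx']],[0,p['fy'],p['cy']],[0,0,1]]);return K,R,np.array(p['tvec'],float).ravel()
def tri(ps,pd):
    P=[K@np.c_[R,t] for K,R,t in (cam('scene'),cam('side'))]
    X=cv2.triangulatePoints(P[0],P[1],np.array(ps,float).T,np.array(pd,float).T);X=(X[:3]/X[3]).T
    err=[np.linalg.norm(cv2.projectPoints(X,cv2.Rodrigues(R)[0],t,K,None)[0].reshape(-1,2)-np.array(q),axis=1) for (K,R,t),q in((cam('scene'),ps),(cam('side'),pd))]
    return X,np.array(err).max(0)
def plane(n,px,z):
    K,R,t=cam(n);c=-R.T@t;d=(R.T@np.linalg.inv(K)@np.c_[np.array(px,float),np.ones(len(px))].T).T
    return c+d*((z-c[2])/d[:,2])[:,None]
E
python3 - <<'E'
from h import *
B={}
for n in('scene','side'):
    im=cv2.imread(f'pics/{n}0.png');h=cv2.cvtColor(im,cv2.COLOR_BGR2HSV)
    m=cv2.inRange(h,(3,180,110),(14,255,255))
    for nm,m in(('orange',cv2.inRange(h,(5,170,150),(13,255,255))),('brown',cv2.inRange(h,(3,100,40),(14,255,145)))):
        k,l,s,c=cv2.connectedComponentsWithStats(m)
        print(n,nm,[(s[i].tolist(),c[i].round(1).tolist()) for i in range(1,k) if s[i,4]>25])
a=cv2.imread('pics/side0.png')[170:340,190:470];b=cv2.imread('pics/scene0.png')[160:330,190:390]
cv2.imwrite('pics/c1.png',cv2.resize(a,None,fx=2.85,fy=2.85,interpolation=cv2.INTER_CUBIC))
cv2.imwrite('pics/c2.png',cv2.resize(b,None,fx=3.5,fy=3.5,interpolation=cv2.INTER_CUBIC))
E
```

```text
scene orange []
scene brown [([38, 133, 38, 41, 614], [59.6, 156.9]), ([245, 168, 19, 28, 289], [252.7, 178.4]), ([269, 175, 24, 26, 326], [279.0, 185.2]), ([254, 211, 15, 21, 165], [260.2, 218.7]), ([273, 216, 18, 22, 206], [280.6, 224.5]), ([247, 260, 13, 7, 63], [252.8, 263.3]), ([290, 273, 14, 8, 65], [296.3, 276.8]), ([23, 416, 335, 64, 8744], [157.8, 458.1]), ([0, 441, 51, 39, 1020], [16.7, 466.3])]
side orange []
side brown [([300, 192, 8, 11, 32], [303.7, 195.5]), ([346, 223, 20, 19, 180], [355.3, 232.6]), ([375, 256, 21, 21, 230], [384.8, 266.3]), ([303, 262, 28, 25, 319], [313.9, 271.2]), ([316, 281, 34, 32, 716], [331.9, 295.8]), ([228, 320, 49, 40, 863], [248.0, 334.6]), ([394, 321, 14, 11, 110], [400.4, 326.0]), ([242, 356, 57, 56, 2320], [269.7, 383.6])]
```

View pics/c1.png

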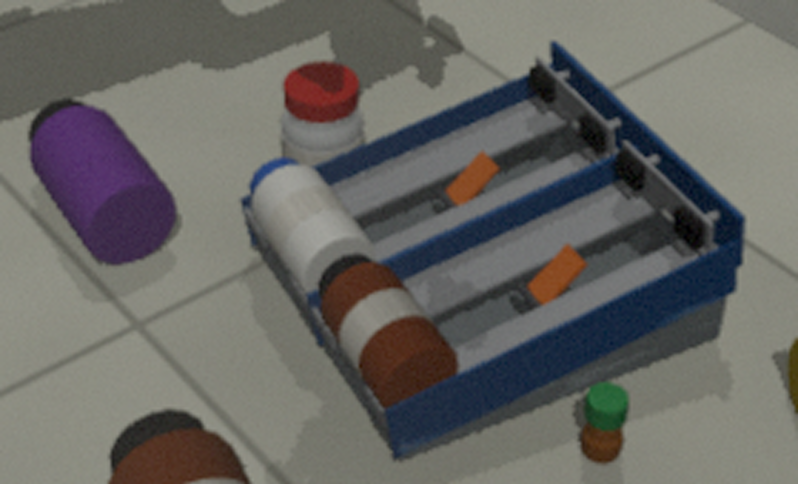

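View pics/c2.png

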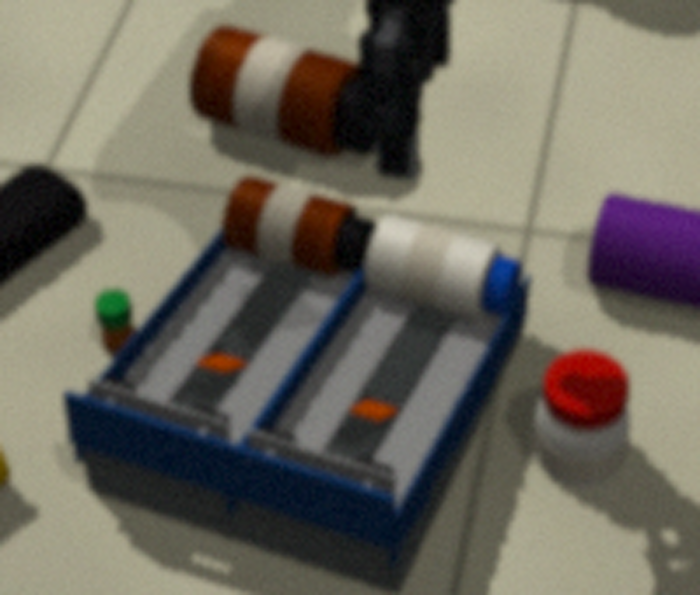

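Run:
```python
from h import *
S=lambda p:[190+p[0]/2.85,170+p[1]/2.85]
C=lambda p:[190+p[0]/3.5,160+p[1]/3.5]
N=['plateL','plateR','frontL','catchedgeR','catchedgeL','amber_mid(label)','white_mid','capR end']
sd=[(555,45),(742,215),(245,205),(577,255),(489,163),(383,325),(313,218),(352,262)]
sc=[(400,500),(70,398),(525,283),(222,360),(374,406),(284,222),(430,262),(360,225)]
X,e=tri([C(p) for p in sc],[S(p) for p in sd])
for n,x,r in zip(N,X,e):print(n,x.round(4),'err',r.round(1))
u=X[1]-X[0];print('plate dir',u,np.degrees(np.arctan2(-u[0]*-1,-u[1])))
v=X[3]-X[4];print('catch sep',np.linalg.norm(v),'yaw',np.degrees(np.arctan2(v[0],-v[1])))
# big bottle
X,e=tri([(252.7,178.4),(279,185.2)],[(269.7,383.6),(248,334.6)]);print('big',X,e)
```

```text
plateL [0.6996 0.0169 0.095 ] err 2.6
plateR [ 0.6627 -0.1808  0.096 ] err 1.5
frontL [0.4773 0.058  0.0421] err 0.6
catchedgeR [ 0.5936 -0.1172  0.06  ] err 3.1
catchedgeL [ 0.6118 -0.018   0.0595] err 2.8
amber_mid(label) [ 0.4673 -0.1016  0.0625] err 1.1
white_mid [ 0.4893 -0.0018  0.0641] err 0.1
capR end [ 0.4767 -0.0534  0.0734] err 1.9
plate dir [-0.03691491 -0.19765125  0.00099883] -10.57912727817995
catch sep 0.10083219630591929 yaw -10.38069162761212
big [[ 0.29918065 -0.19413967  0.04503797]
 [ 0.31936508 -0.11432135  0.05529026]] [1.07997836 3.88275559]
```

Both crops confirm that the amber bottle in the right lane is the smaller brown one. Yaw from the plate and from the catches agrees at −10.5°, the catch separation is 101 mm (expected 102) and the catch height 60 mm (expected 63). The next step is working out the move.

```bash
cat >> h.py <<'E'
from scipy.spatial.transform import Rotation as Ro
yaw=np.radians(-10.5);O=np.array([.4496,-.0902,.030])
L=Ro.from_euler('ZY',[yaw,-np.radians(8)]).as_matrix()   # lane axes in columns
T=np.c_[L[:,1],L[:,0],-L[:,2]]                            # wanted tool axes
def go(p):
    s=ctrl.observe();A=Ro.from_quat(s['ee_rot'])
    print('t',s['time'],'lane',((L.T@(s['eef_pos']-O))*1e3).round(1),'F',np.round(s['wrist_force'],2),'w',s['width'])
    rv=(A.inv()*Ro.from_matrix(T)).as_rotvec(degrees=True);e=(A.inv()*Ro.from_matrix(T)).as_euler('ZXY',degrees=True)
    print('rotvec',rv.round(2),'ZXY',e.round(2),'shift cm after turn',(T.T@(O+L@np.array(p)/1e3-s['eef_pos'])*100).round(2))
E
python3 -c "
from h import *
print(L);go([-40,-4,110])"
```

```text
[[ 9.73685938e-01  1.82235525e-01 -1.36842635e-01]
 [-1.80462022e-01  9.83254908e-01  2.53622832e-02]
 [ 1.39173101e-01  1.73472348e-18  9.90268069e-01]]
t 0.1 lane [111.3 107.  203.8] F [ 0.27  0.48 -0.05] w 0.08510180545920094
rotvec [ -6.76   5.63 -79.36] ZXY [-7.95e+01 -8.11e+00  1.00e-02] shift cm after turn [-11.1  -15.13   9.38]
```

Call:
step_arm(deltas=[[[0, 0, -7.95, 0, 0, 0, 3], [0, 0, -7.95, 0, 0, 0, 3], [0, 0, -7.95, 0, 0, 0, 3], [0, 0, -7.95, 0, 0, 0, 3], [0, 0, -7.95, 0, 0, 0, 3], [0, 0, -7.95, 0, 0, 0, 3], [0, 0, -7.95, 0, 0, 0, 3], [0, 0, -7.95, 0, 0, 0, 3], [0, 0, -7.95, 0, 0, 0, 3], [0, 0, -7.95, 0, 0, 0, 3], [-4, 0, 0, 0, 0, 0, 3], [-4.1, 0, 0, 0, 0, 0, 3], [0, 0, 0, -2.2, -3, 1, 3], [0, 0, 0, -2.2, -3, 1, 3], [0, 0, 0, -2.2, -3, 1, 3], [0, 0, 0, -2.2, -3, 1, 3], [0, 0, 0, -2.3, -3, 1, 3], [0, 0, 0, 0, 0, 0, 3], [0, 0, 0, 0, 0, 0, 3]]])

```text
time: 2.0
eef_pos: [0.3902, -0.0835, 0.1772]
ee_rot: [0.767, 0.637, 0.045, 0.054]
wrist_force: [-0.2, -0.6, 0.3]
width: 0.0301
```

Run:
```python
from h import *
go([-40,-4,70]);print(ctrl.tip_reach)
im=ctrl.capture('wrist');cv2.imwrite('pics/w1.png',im[...,::-1])
```

```text
t 2.0 lane [-38.6  -4.2 154.1] F [-0.23 -0.57  0.33] w 0.030052673542121967
rotvec [ 0.1  -0.01 -0.1 ] ZXY [-0.1   0.1  -0.01] shift cm after turn [ 0.02 -0.14  8.41]
0.017
```

View pics/w1.png

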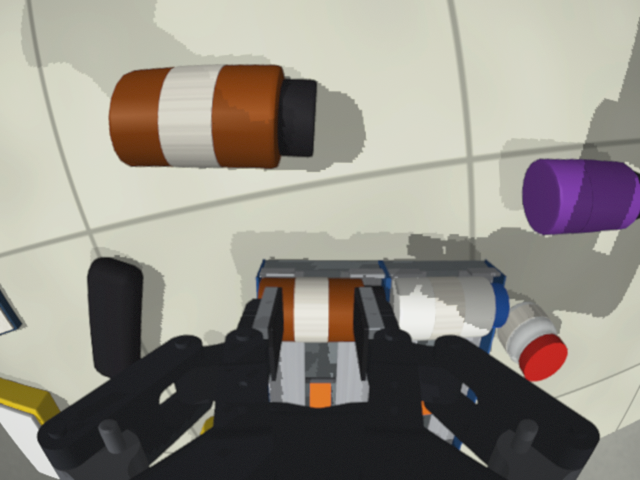

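The view shows the amber bottle between the two finger pads at rows 278–340 (label columns 295–330), the front lip at row 264 and the orange catch at (320,394). I'll convert these to lane coordinates.

```bash
cat >> h.py <<'E'
def wray(px,zl):
    s=ctrl.observe();p=ctrl.camera_params('wrist');A=Ro.from_quat(s['ee_rot']).as_matrix();M=p['T_tool_cam']
    q=(np.array(px,float)-[p['cx'],p['cy']])/p['fx'];r=np.hypot(*q.T)
    d=np.c_[q/r[:,None]*np.sin(r)[:,None],np.cos(r)]
    d=d@(L.T@A@M[:3,:3]).T;c=L.T@(A@M[:3,3]+s['eef_pos']-O)
    return ((c+d*((zl-c[2])/d[:,2])[:,None])*1e3).round(1)
E
python3 - <<'E'
from h import *
print('label top L/R, body L/R',wray([(295,310),(329,310),(258,310),(364,310)],.050).tolist())
print('bottle near (row278) / far edge',wray([(311,278),(311,341)],.025).tolist())
print('lip/front corner L,R mid divider',wray([(262,262),(387,262),(505,265)],.02).tolist())
print('catch left/right top',wray([(309,383),(331,383)],.005).tolist(), wray([(309,406),(331,406)],.012).tolist())
im=cv2.imread('pics/w1.png')[240:430,220:540]
cv2.imwrite('pics/w1c.png',cv2.resize(im,None,fx=2.5,fy=2.5,interpolation=cv2.INTER_CUBIC))
E
```

```text
label top L/R, body L/R [[9.8, -20.0, 50.0], [9.8, 3.6, 50.0], [10.2, -46.1, 50.0], [10.1, 28.1, 50.0]]
bottle near (row278) / far edge [[-4.0, -9.2, 25.0], [51.3, -9.7, 25.0]]
lip/front corner L,R mid divider [[-14.8, -46.1, 20.0], [-14.6, 48.1, 20.0], [-10.2, 149.4, 20.0]]
catch left/right top [[111.4, -12.5, 5.0], [111.5, 7.9, 5.0]] [[134.7, -12.7, 12.0], [134.8, 8.1, 12.0]]
```

View pics/w1c.png

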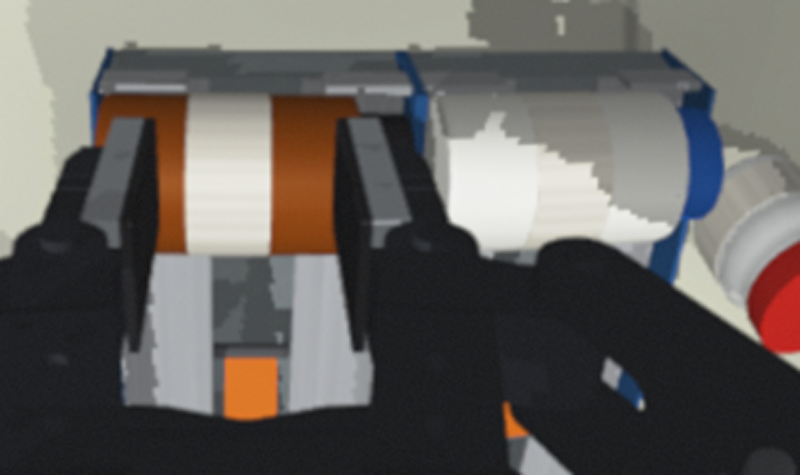

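The bottle's mid-body is at y ≈ −8 and its rear at x ≈ −4, which matches its size and foot position. The fingertips look about 13 mm ahead of the TCP at this opening, so I'll lower to TCP lane z = 33 behind the bottle.

Call:
step_arm(deltas=[[[0, 0, 0, -0.1, -0.15, 3, 3], [0, 0, 0, 0, 0, 3, 3], [0, 0, 0, 0, 0, 3, 3], [0, 0, 0, 0, 0, 2, 3], [0, 0, 0, 0, 0, 1.1, 3], [0, 0, 0, 0, 0, 0, 3], [0, 0, 0, 0, 0, 0, 3]]])

```text
time: 2.75
eef_pos: [0.407, -0.0872, 0.0588]
ee_rot: [0.767, 0.638, 0.046, 0.055]
wrist_force: [-0.1, 0.2, 0.8]
width: 0.0302
```

Run:
```python
from h import *
go([-14.5,-5,33])
im=ctrl.capture('side');cv2.imwrite('pics/s2.png',cv2.resize(im[170:350,230:430,::-1],None,fx=3,fy=3,interpolation=cv2.INTER_CUBIC))
```

```text
t 2.75 lane [-38.   -4.8  34.4] F [-0.1   0.19  0.82] w 0.030224329607891013
rotvec [0.2  0.01 0.04] ZXY [0.04 0.2  0.  ] shift cm after turn [-0.02  2.35  0.14]
```

View pics/s2.png

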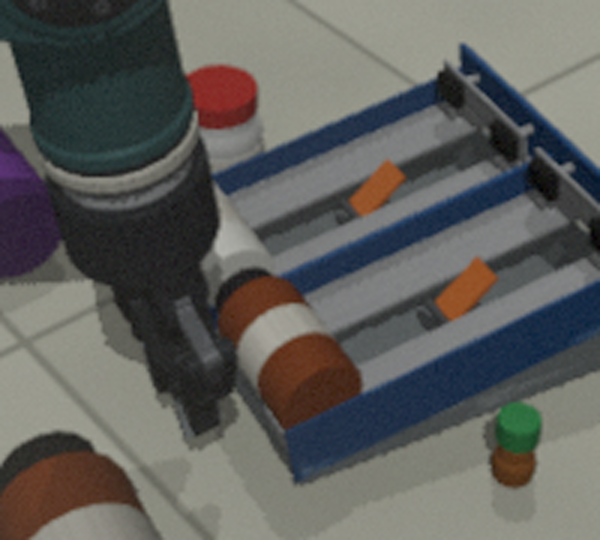

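Call:
step_arm(deltas=[[[0, 0, 0, 0, 0.5, 0.05, 3], [0, 0, 0, 0, 0.5, 0, 3], [0, 0, 0, 0, 0.3, 0, 3], [0, 0, 0, 0, 0.2, 0, 3], [0, 0, 0, 0, 0.2, 0, 3], [0, 0, 0, 0, 0.2, 0, 3], [0, 0, 0, 0, 0.2, 0, 3], [0, 0, 0, 0, 0.2, 0, 3], [0, 0, 0, 0, 0.2, 0, 3], [0, 0, 0, 0, 0.2, 0, 3], [0, 0, 0, 0, 0.3, 0, 3], [0, 0, 0, 0, 0.3, 0, 3], [0, 0, 0, 0, 0.4, 0, 3], [0, 0, 0, 0, 0.4, 0, 3], [0, 0, 0, 0, 0.4, 0, 3], [0, 0, 0, 0, 0.4, 0, 3], [0, 0, 0, 0, 0.4, 0, 3], [0, 0, 0, 0, 0.4, 0, 3], [0, 0, 0, 0, 0.4, 0, 3], [0, 0, 0, 0, 0.4, 0, 3]]])

```text
time: 4.8
eef_pos: [0.4695, -0.099, 0.0664]
ee_rot: [0.767, 0.638, 0.045, 0.054]
wrist_force: [-0.4, 0.3, 0.3]
width: 0.0302
```

Run:
```python
from h import *
go([140,-5,33])
im=ctrl.capture('wrist');cv2.imwrite('pics/w3.png',cv2.resize(im[220:460,160:480,::-1],None,fx=2.5,fy=2.5,interpolation=cv2.INTER_CUBIC))
```

```text
t 4.8 lane [26.  -5.  33.1] F [-0.41  0.33  0.34] w 0.030167983491367366
rotvec [0.1 0.  0. ] ZXY [0.  0.1 0. ] shift cm after turn [0.00e+00 1.14e+01 1.00e-02]
```

View pics/w3.png

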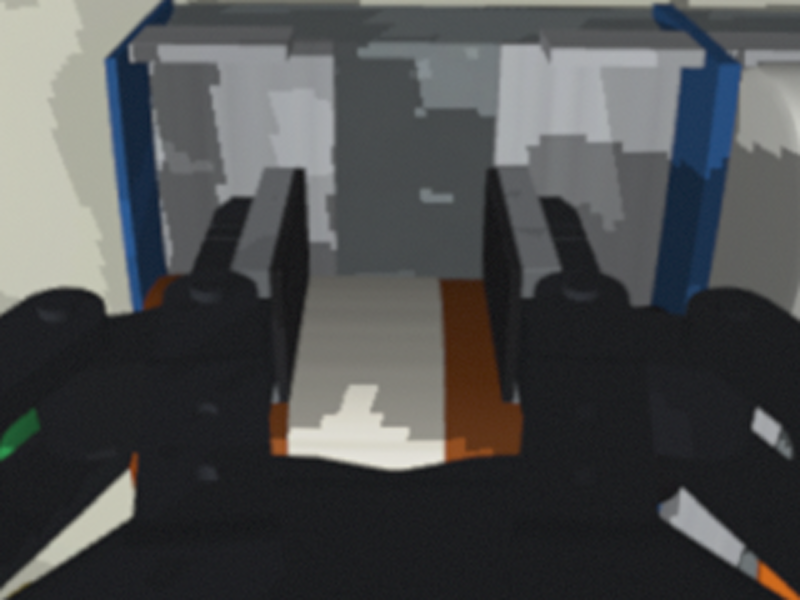

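The bottle is rolling squarely ahead of both fingers, clear of the guides, with the force near zero. I'll continue pushing.

Call:
step_arm(deltas=[[[0, 0, 0, 0, 0.4, 0, 3], [0, 0, 0, 0, 0.4, 0, 3], [0, 0, 0, 0, 0.4, 0, 3], [0, 0, 0, 0, 0.4, 0, 3], [0, 0, 0, 0, 0.4, 0, 3], [0, 0, 0, 0, 0.4, 0, 3], [0, 0, 0, 0, 0.4, 0, 3], [0, 0, 0, 0, 0.4, 0, 3], [0, 0, 0, 0, 0.4, 0, 3], [0, 0, 0, 0, 0.4, 0, 3], [0, 0, 0, 0, 0.4, 0, 3], [0, 0, 0, 0, 0.4, 0, 3], [0, 0, 0, 0, 0.4, 0, 3], [0, 0, 0, 0, 0.4, 0, 3], [0, 0, 0, 0, 0.4, 0, 3], [0, 0, 0, 0, 0.4, 0, 3], [0, 0, 0, 0, 0.4, 0, 3], [0, 0, 0, 0, 0.4, 0, 3], [0, 0, 0, 0, 0.4, 0, 3], [0, 0, 0, 0, 0.4, 0, 3]]])

```text
time: 6.85
eef_pos: [0.5474, -0.1134, 0.0777]
ee_rot: [0.767, 0.638, 0.045, 0.054]
wrist_force: [-0.4, -0.6, 0.0]
width: 0.0301
```

Call:
step_arm(deltas=[[[0, 0, 0, 0, 0.3, 0, 3], [0, 0, 0, 0, 0.3, 0, 3], [0, 0, 0, 0, 0.3, 0, 3], [0, 0, 0, 0, 0.3, 0, 3], [0, 0, 0, 0, 0.3, 0, 3], [0, 0, 0, 0, 0.3, 0, 3], [0, 0, 0, 0, 0.2, 0, 3], [0, 0, 0, 0, 0.2, 0, 3], [0, 0, 0, 0, 0.2, 0, 3], [0, 0, 0, 0, 0.2, 0, 3], [0, 0, 0, 0, 0.2, 0, 3], [0, 0, 0, 0, 0.2, 0, 3], [0, 0, 0, 0, 0.2, 0, 3], [0, 0, 0, 0, 0, 0, 3], [0, 0, 0, 0, 0, 0, 3]]])

```text
time: 8.35
eef_pos: [0.5782, -0.1191, 0.0821]
ee_rot: [0.767, 0.638, 0.045, 0.054]
wrist_force: [0.6, -0.9, 0.2]
width: 0.0299
```

Run:
```python
from h import *
go([140,-5,33])
im=ctrl.capture('wrist');a=cv2.resize(im[220:460,160:480,::-1],None,fx=2.4,fy=2.4,interpolation=cv2.INTER_CUBIC)[:,:600];cv2.imwrite('pics/w4.png',a)
```

```text
t 8.35 lane [137.7  -5.   33.3] F [ 0.58 -0.89  0.17] w 0.029889628054010346
rotvec [ 0.1 -0.  -0. ] ZXY [-0.   0.1 -0. ] shift cm after turn [0.   0.23 0.03]
```

View pics/w4.png

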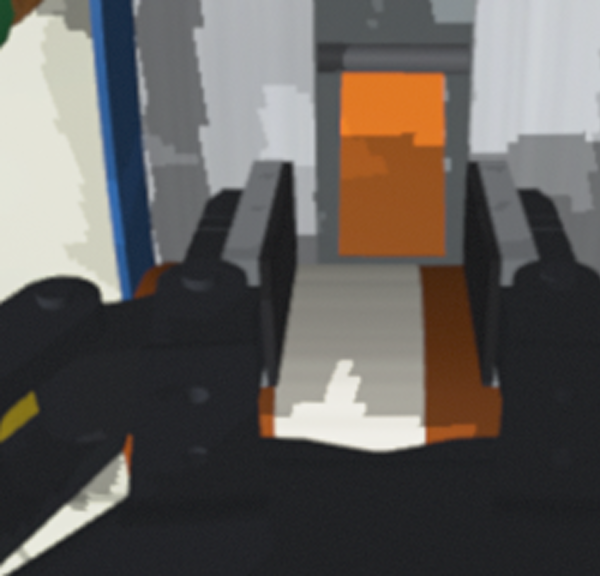

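Run:
```python
from h import *
c=lambda x,y:(160+x/2.4,220+y/2.4)
print('hinge z0',wray([c(340,72),c(445,72)],0.).tolist())
for z in(0,.012):print('edge z',z,wray([c(339,255),c(446,255)],z).tolist())
r=wray([c(350,265)],.025);r2=wray([c(350,265)],.0);print('bottle rear ray z25,z0',r,r2)
```

```text
hinge z0 [[116.9, -12.3, 0.0], [116.9, 7.4, 0.0]]
edge z 0 [[156.3, -13.2, 0.0], [156.4, 8.6, 0.0]]
edge z 0.012 [[149.3, -12.6, 12.0], [149.4, 7.6, 12.0]]
bottle rear ray z25,z0 [[143.8 -10.   25. ]] [[158.7 -11.    0. ]]
```

The flap's edge measures 20.2 mm wide at z = 12 and sits at x = 149, so the catch looks up, and the axis is at about 173 mm. I'll push ~4 mm more for margin, then back off slowly.

Call:
step_arm(deltas=[[[0, 0, 0, 0, 0.15, 0, 3], [0, 0, 0, 0, 0.15, 0, 3], [0, 0, 0, 0, 0.15, 0, 3], [0, 0, 0, 0, 0, 0, 3], [0, 0, 0, 0, 0, 0, 3], [0, 0, 0, 0, 0, 0, 3]]])

```text
time: 9.0
eef_pos: [0.5826, -0.1199, 0.0827]
ee_rot: [0.767, 0.638, 0.045, 0.054]
wrist_force: [-0.1, 0.2, -0.3]
width: 0.0296
```

Call:
step_arm(deltas=[[[0, 0, 0, 0, -0.1, 0, 3], [0, 0, 0, 0, -0.1, 0, 3], [0, 0, 0, 0, -0.1, 0, 3], [0, 0, 0, 0, -0.1, 0, 3], [0, 0, 0, 0, -0.1, 0, 3], [0, 0, 0, 0, -0.1, 0, 3], [0, 0, 0, 0, -0.1, 0, 3], [0, 0, 0, 0, -0.1, 0, 3], [0, 0, 0, 0, -0.1, 0, 3], [0, 0, 0, 0, -0.1, 0, 3], [0, 0, 0, 0, -0.1, 0, 3], [0, 0, 0, 0, -0.1, 0, 3], [0, 0, 0, 0, -0.1, 0, 3], [0, 0, 0, 0, 0, 0, 3], [0, 0, 0, 0, 0, 0, 3]]])

```text
time: 10.5
eef_pos: [0.5699, -0.1176, 0.081]
ee_rot: [0.767, 0.638, 0.045, 0.054]
wrist_force: [-0.6, 0.5, 0.2]
width: 0.03
```

Run:
```python
from h import *
go([140,-5,33])
im=ctrl.capture('wrist');a=cv2.resize(im[220:460,160:480,::-1],None,fx=2.4,fy=2.4,interpolation=cv2.INTER_CUBIC)[:,:600];cv2.imwrite('pics/w5.png',a)
```

```text
t 10.5 lane [129.2  -5.   33.3] F [-0.57  0.54  0.23] w 0.02996407795617845
rotvec [0.11 0.   0.  ] ZXY [0.   0.11 0.  ] shift cm after turn [0.   1.08 0.03]
```

View pics/w5.png

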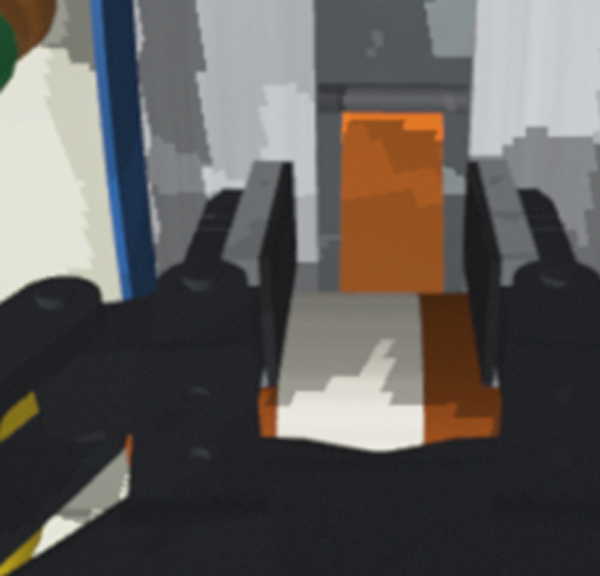

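The fingers have separated from the bottle: its edge moved from row 265 to 293 and it now rests against the flap edge. I'll back off and lift.

Call:
step_arm(deltas=[[[0, 0, 0, 0, -0.5, 0, 3], [0, 0, 0, 0, -0.5, 0, 3], [0, 0, 0, 0, -0.5, 0, 3], [0, 0, 0, 0, 0, -2, 3], [0, 0, 0, 0, 0, -3, 3], [0, 0, 0, 0, 0, -3, 3], [0, 0, 0, 0, -2, -3, 3], [0, 0, 0, 0, -3, -2, 3], [0, 0, 0, 0, -4, 0, 3], [0, 0, 0, 0, -4, 0, 3], [0, 0, 0, 0, 0, 0, 3], [0, 0, 0, 0, 0, 0, 3]]])

```text
time: 11.75
eef_pos: [0.41, -0.0879, 0.1892]
ee_rot: [0.767, 0.638, 0.046, 0.055]
wrist_force: [0.3, 0.2, -0.1]
width: 0.0301
```

Run:
```python
from h import *
go([140,-5,33])
a=ctrl.capture('side')[170:350,230:470,::-1];b=ctrl.capture('scene')[190:330,200:400,::-1]
a=cv2.resize(a,(480,360));b=cv2.resize(b,(320,224))
o=np.zeros((360,800,3),np.uint8);o[:,:480]=a;o[:224,480:]=b;cv2.imwrite('pics/f.png',o)
```

```text
t 11.75 lane [-16.8  -5.  163.1] F [ 0.26  0.17 -0.1 ] w 0.030075468438875978
rotvec [ 0.18  0.01 -0.02] ZXY [-0.02  0.18  0.01] shift cm after turn [-0.   15.68 13.01]
```

View pics/f.png

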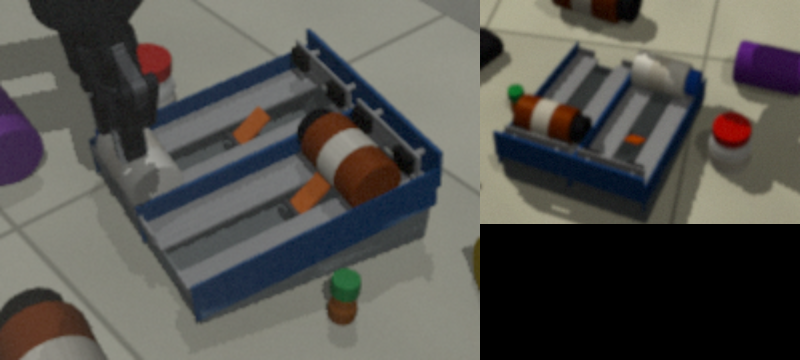

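The amber bottle lies at the end of the right lane (side crop (350,160)) with the orange catch up behind it (310,193). The white bottle, jar and vial are in place and the arm is clear.

```bash
python3 -c "
from bench import ctrl
print(ctrl.hand_in())"
```

```text
the job is handed in; nothing more can be done
None
```

I pushed the amber bottle up the right lane with both fingertips, 30 mm apart and about 18 mm over the floor. I went a few millimetres past the catch, backed off slowly, then lifted clear and handed in at about 12 s.

- **Bottle and catch:** During the push I measured the axis at about 173 mm, with the catch edge at lane x 149 mm and about 12 mm high, so up. After I backed off, the bottle stayed put as the fingers moved away. The last pictures show it lying between the raised catch and the end stop. I did not re-measure the axis after release.
- **Forces:** The wrist force was about 1 N or less at every reading taken between moves.
- **Other things:** In the last pictures the white bottle, jar and vial look unmoved and upright, judged by eye. The black case was only partly in that last picture; the arm never went near it.
- **Disagreement:** At this opening the fingertips looked about 13 mm ahead of the TCP, not 17 mm. I chose a height that worked for both.

No check failed.

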